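# Release the latched printer key

### The job

One of the four identical orange keys on the printers' switch box has been left latched down. With a fingertip, tap each key lightly in turn from the robot's left to its right, so lightly that no raised key is pushed down and the latched one stays latched, to feel which it is; then press that key firmly down and let go so that it springs up and all four keys are up. Pick nothing up, and leave the prints and tools around the keys where they are.

Things in the scene. Friction and masses are not known exactly. Their poses are not given: they have to be found in the camera images.
- box: the printers' grey plastic switch box, screwed down: 130 (x) x 250 (y) x 50 mm tall; origin at the centre of its underside, x axis away from the robot to the rear ledge, y axis along the row of keys to the robot's left, z up. Four keys stand in a row at x = -24 mm; the ledge (black rubber strip at x = +24 to +60 mm, 50 mm above the bench) carries two small prints.
- key_1: orange push key, the leftmost seen from the robot, at y = +72 mm in the box's frame; cap 34 (x) x 32 (y) mm; its axes are the box's. Origin at the centre of the cap's top face: 70 mm above the bench when up, 64 when latched down, 58 at the bottom of its 12 mm travel. It slides straight down and up.
- key_2: orange push key, the second from the left, at y = +24 mm in the box's frame; cap 34 (x) x 32 (y) mm; its axes are the box's. All four are alike (origin and heights as key_1), 48 mm apart. Exactly one, any of them, is latched down at the start. An up key begins to give at 2.5 N and takes 0.4 N more per mm.
- key_3: orange push key, the third from the left, at y = -24 mm in the box's frame; cap 34 (x) x 32 (y) mm; its axes are the box's. Origin and heights as key_1. A key that is latched does not give until pushed with about 5 N; pushed on (5 to 8 N) its catch lets go some 4 mm below the latched height.
- key_4: orange push key, the rightmost, at y = -72 mm in the box's frame; cap 34 (x) x 32 (y) mm; its axes are the box's. Origin and heights as key_1. A latched key that has been pushed to the bottom and let go of springs fully up and does not catch again.
- gem: a small purple printed part like a bead, 26 mm across and 26 mm tall, standing on the rear ledge of the switch box; origin at the centre of its underside. To be left where it is.
- dumbbell_small: a small yellow printed dumbbell, 50 x 20 x 20 mm, on the rear ledge of the switch box; origin at the centre of its underside. To be left where it is.
- dumbbell_red: a pinkish red printed dumbbell, 75 x 28 x 28 mm, on the bench beside the box's left end; origin at the centre of its underside. To be left where it is.
- dumbbell_green: a green printed dumbbell, 100 x 36 x 36 mm, on the bench beside the box's right end; origin at the centre of its underside. To be left where it is.
- glue: a slim upright glue bottle with an orange cap, 28 mm across and 90 mm tall, on the bench; origin at the centre of its underside. To be left where it is.
- spool: a spool of purple filament lying flat, 200 mm across and 65 mm tall, on the bench to the robot's left; origin at the centre of its underside. To be left where it is.
- vase: a blue printed cup, 60 mm across and 80 mm tall, on the bench to the robot's right; origin at the centre of its underside. To be left where it is.
- screwdriver: a screwdriver with an orange handle lying on the bench to the robot's left; origin at the middle of it. To be left where it is.

How it is judged:
On the way, in this order (a step that is already met when the one before it is completed fails the run):
1. a fingertip taps key 1 of the row, counted from the robot's left (contact force between the fingers and key_1 above 0.5 N), for 0.03 s.
2. a fingertip taps key 2 of the row, counted from the robot's left (contact force between the fingers and key_2 above 0.5 N), for 0.03 s.
3. a fingertip taps key 3 of the row, counted from the robot's left (contact force between the fingers and key_3 above 0.5 N), for 0.03 s.
4. a fingertip taps key 4 of the row, counted from the robot's left (contact force between the fingers and key_4 above 0.5 N), for 0.03 s.
5. the latched key has been pressed and released: all four keys are up (within 2 mm) (z of each of key_1, key_2, key_3, key_4 in the frame of box above 0.068 m), for 0.2 s.
At the end, for the whole second after the job is handed in: All four keys are up, each cap's top within 2 mm of its raised height over the box, and every bystander is within 20 mm of where it started (all of step 5 and not (distance of any of gem, dumbbell_small, dumbbell_red, dumbbell_green, glue, spool, vase, screwdriver from where it was at the start of the episode above 0.02 m)); the robot touches nothing.
It fails at once if a raised key is pushed down by more than 7 mm, below the latched height, while another key is still down ((z of key_1 in the frame of box below 0.063 m and z of key_2 in the frame of box below 0.065 m) or (z of key_1 in the frame of box below 0.063 m and z of key_3 in the frame of box below 0.065 m) or (z of key_1 in the frame of box below 0.063 m and z of key_4 in the frame of box below 0.065 m) or (z of key_2 in the frame of box below 0.063 m and z of key_1 in the frame of box below 0.065 m) or (z of key_2 in the frame of box below 0.063 m and z of key_3 in the frame of box below 0.065 m) or (z of key_2 in the frame of box below 0.063 m and z of key_4 in the frame of box below 0.065 m) or (z of key_3 in the frame of box below 0.063 m and z of key_1 in the frame of box below 0.065 m) or (z of key_3 in the frame of box below 0.063 m and z of key_2 in the frame of box below 0.065 m) or (z of key_3 in the frame of box below 0.063 m and z of key_4 in the frame of box below 0.065 m) or (z of key_4 in the frame of box below 0.063 m and z of key_1 in the frame of box below 0.065 m) or (z of key_4 in the frame of box below 0.063 m and z of key_2 in the frame of box below 0.065 m) or (z of key_4 in the frame of box below 0.063 m and z of key_3 in the frame of box below 0.065 m)).
It fails at once if a print, the spool, the glue, the cup or the screwdriver is lifted, carried or pushed more than 20 mm from its place (distance of any of gem, dumbbell_small, dumbbell_red, dumbbell_green, glue, spool, vase, screwdriver from where it was at the start of the episode above 0.02 m).
It also fails if it takes over 48 s, if anything falls off the work surface, if the arm or the gripper's body presses on something with over 40 N, if the wrist force passes 120 N, or if a joint passes its speed limit or range.

### The arm

A 6-joint arm with a two-finger parallel gripper is mounted at the origin on the work surface. World frame = base frame: x ahead of the robot, y to its left, z up, the work surface at z = 0. Lengths are in m, angles in rad, forces in N, time in s.
With the tool pointing down it reaches from about 0.375 to 0.975 m from the base axis. Payload 3.8 kg.
Tool frame: the origin (TCP) lies midway between the tips of the shut fingers; the grasp point (between the pads) lies 19 mm behind it; z points along the fingers, x is the direction in which the jaws open and shut, and the axes are right-handed (so a half turn about z gives the same grasp; the last joint's range is limited). The gripper opens to 88 mm and grips with 3 to 60 N. Pads are 18 mm wide; open, the fingers measure 123 mm over their backs; the gripper's body (75 mm by 187 mm) begins 45 mm behind the grasp point.
Start: joints at [-1.179, 0.264, 1.604, -0, 1.274, -0.037], TCP at [0.281, -0.614, 0.239] pointing down, gripper open.
Joint ranges: [-2.63, 2.63], [-0.94, 2.18], [0.31, 2.57], [-1.31, 4.45], [0, 2.66], [-2.55, 2.55]. Speed limits (rad/s): [2.57, 2.57, 3.14, 3.14, 3.14, 3.14].

### API

Orientations are given as a 3x3 rotation matrix whose columns are the frame's x, y, z axes.
In Python, from station import get_obs, viewer, sign_off gives the robot as it stands.
- The arm moves only by the shell command python3 -m jog 'ROWS'. ROWS is JSON, one flat list of numbers, 5 for each row, row after row: the opening, from -1 (shut) to 1 (fully open), then the shift along the tool's x, y, z in units of 100 cm (1.0 is 100 cm), then the turn about the tool's z in units of pi/2 rad (1.0 is pi/2 rad). A call has 1 to 20 rows; each row is the pose to reach, as a shift and turn from the pose commanded when the call began, along the tool's axes at that moment; what a row does not reach only later rows make up. A row lasts 1/12 s, in which the tool goes at most 41.7 mm and 7.16 degrees, less where a joint would pass 70% of its speed; a pose out of reach is approached as far as the arm can. A call with a number of a shift or a turn outside -1 to 1 is refused whole. A call with a gripper value outside its range is refused whole. The fingers move at their own pace and stop on an object; the grip force is fixed at half the most. Time passes only in rows, so rows that repeat a pose let the fingers close. It gives the time, the measured TCP pose, the force and the opening at its end, in the units of the state.
- get_obs(): the state, without advancing time (a new reading comes with each control period).
- viewer.get_image(name): name is "scene" or "top"; returns the picture (480x640x3 uint8, blue, green, red); there is no depth.
- viewer.camera_info(name): a dict with "camera_matrix" (3x3 intrinsics, pixels), "R" (3x3) and "t" (3): a world point X has camera coordinates R X + t. Camera axes: x right, y down, z forward; pixel columns grow to the right and rows downward; lengths in m; the calibration is good to about 2 mm. A picture is of the moment at which its call begins. camera_info takes no time and is no camera call.
- sign_off(): hands the job in, once; it reports no verdict.
Trained networks look in the newest picture that a camera, given by its name, has taken for a name from the list of things; names that differ only in an ending like _2 or _b are one class to them, and where a whole thing is asked for, a point or a joint stands for the part that bears it (a point fixed in the world has none). Each returns a list of dicts, best first, with "confidence" (0 to 1); they miss things now and then, are a little off and sometimes report something else, mostly with a low value. They report only what shows in the picture. A call takes as long as a camera call.
- viewer.recognise(camera, label): "pixel" ([column, row] in pixels, amid what is visible of it).
The state is a dict: "clock": time; "joint_positions": joint angles; "joint_velocities": joint speeds; "effort": joint torques, N m; "position": TCP position; "tcp_rot": TCP orientation; "ft_force": force on the tool from outside, world axes, zero at the start; "moment": the same for the moment, N m; "gripper_width": finger opening in m.
Only numpy, scipy, OpenCV 4.12 (cv2) and the standard library are available. Lean on these libraries where they do the work, as an engineer would, in place of code of your own. Each camera call takes 0.05 s, during which the arm holds its last target.

## Working session

There is one attempt and no reset: what is moved stays moved. The work goes in short steps, Python scripts to look and compute and a shell command to move; the robot and the scene stay as the last step left them, time stands still between calls to the robot, and variables do not carry over. Pictures are saved under pics/ and viewed, and the job is handed in when it is done.

```bash
mkdir -p pics; ls
python3 - <<'E'
from station import get_obs, viewer
import cv2,numpy as np
o=get_obs()
for k,v in o.items(): print(k,np.round(v,4).tolist())
for n in("scene","top"):
    cv2.imwrite(f"pics/{n}0.png",viewer.get_image(n))
    i=viewer.camera_info(n);print(n,{k:np.round(v,4).tolist() for k,v in i.items()})
for n in("scene","top"):
    for l in("key_1","box"):
        print(n,l,[(np.round(d["pixel"],1).tolist(),round(d["confidence"],2)) for d in viewer.recognise(n,l)])
E
```

```text
pics
clock 0.0
joint_positions [-1.1789, 0.2647, 1.6054, 0.0, 1.2737, -0.0369]
joint_velocities [0.0006, -0.0004, 0.0017, -0.0004, 0.0022, -0.0007]
effort [0.0004, -50.211, -35.6874, 0.0729, 0.0292, -0.0002]
position [0.2804, -0.6132, 0.2374]
tcp_rot [[0.4158, -0.9095, -0.0008], [-0.9095, -0.4158, 0.002], [-0.0022, -0.0001, -1.0]]
ft_force [1.0178, -0.1112, -0.0541]
moment [0.0395, -0.0057, -0.0023]
gripper_width 0.0879
scene {'camera_matrix': [[452.0775, 0.0, 318.1145], [0.0, 452.0775, 233.0549], [0.0, 0.0, 1.0]], 'R': [[-0.0749, 0.997, 0.0209], [0.5906, 0.0612, -0.8046], [-0.8035, -0.0479, -0.5934]], 't': [0.0625, -0.2529, 1.644]}
top {'camera_matrix': [[466.5858, 0.0, 314.4292], [0.0, 466.5858, 241.0462], [0.0, 0.0, 1.0]], 'R': [[-0.0019, -0.9998, -0.0202], [-0.9962, 0.0037, -0.0875], [0.0876, 0.0199, -0.996]], 't': [-0.0018, 0.5308, 1.1058]}
scene key_1 [([298.3, 239.2], 0.64), ([322.3, 237.6], 0.61), ([354.5, 233.0], 0.58), ([337.3, 234.9], 0.48), ([158.1, 257.3], 0.46)]
scene box [([329.8, 257.5], 0.93), ([299.1, 239.9], 0.29)]
top key_1 [([320.2, 238.3], 0.78), ([339.7, 233.3], 0.67), ([280.8, 250.1], 0.65), ([303.3, 243.3], 0.57)]
top box [([308.1, 231.5], 0.85), ([340.1, 231.1], 0.33)]
```

View pics/scene0.png

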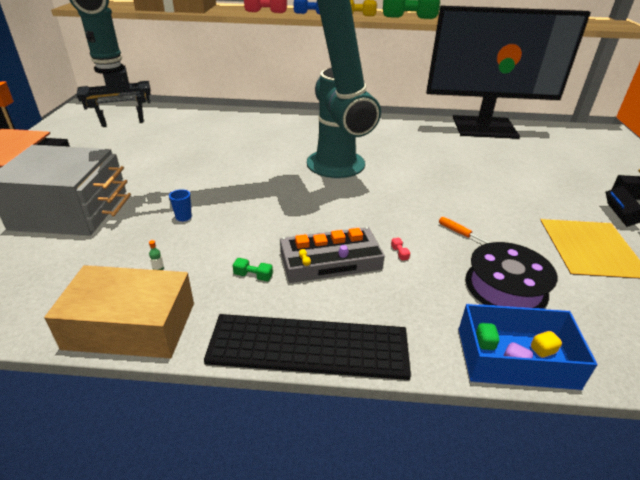

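View pics/top0.png

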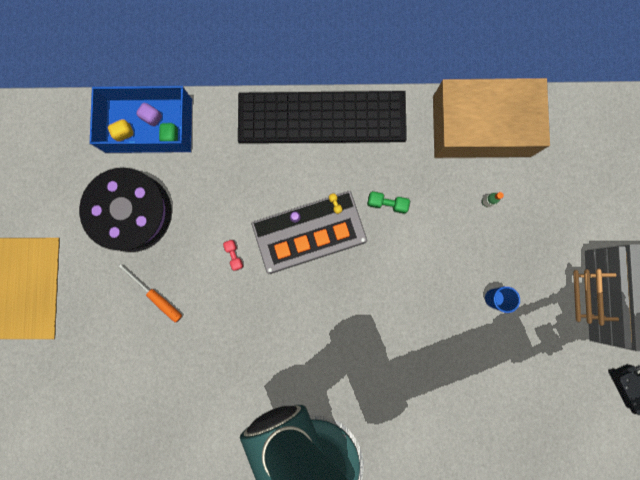

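Run:
```python
import cv2
a=cv2.imread('pics/top0.png')[180:300,220:400]
cv2.imwrite('pics/topc.png',cv2.resize(a,None,fx=4.4,fy=4.4,interpolation=cv2.INTER_CUBIC))
a=cv2.imread('pics/scene0.png')[190:310,240:420]
cv2.imwrite('pics/scenec.png',cv2.resize(a,None,fx=4.4,fy=4.4,interpolation=cv2.INTER_CUBIC))
```

```text
(no output)
```

View pics/topc.png

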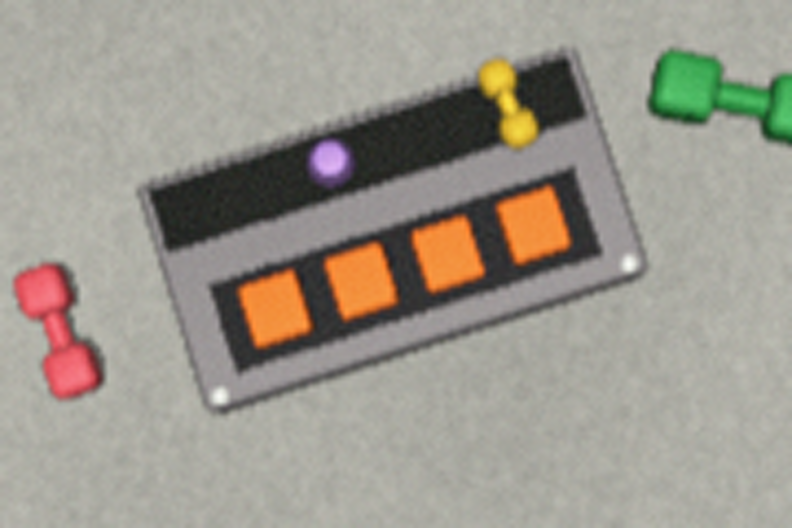

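View pics/scenec.png

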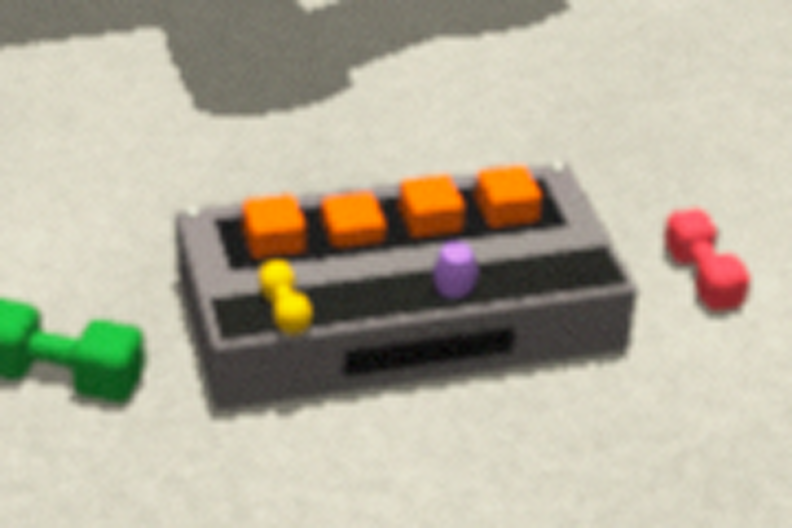

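The scene picture shows the keys with key 1 on the right, at about (354,235). Key 3, second from the image's left at about (321,239), looks shorter than the others, so it is the likely latched key. I'll confirm by touch. In the top view the key row runs from (281,250), key 1, to (340,233), key 4.

```bash
cat > h.py <<'E'
import numpy as np,cv2
from station import get_obs, viewer
def ray(cam,px,z):
    i=viewer.camera_info(cam);K,R,t=[np.array(i[k],float) for k in("camera_matrix","R","t")]
    d=R.T@np.linalg.solve(K,[px[0],px[1],1]);c=-R.T@t
    return c+d*(z-c[2])/d[2]
E
python3 - <<'E'
from h import *
im=cv2.imread('pics/top0.png');h=cv2.cvtColor(im,cv2.COLOR_BGR2HSV)
m=cv2.inRange(h,(5,150,150),(20,255,255));m[:,:260]=0;m[:,360:]=0;m[:210]=0;m[280:]=0
n,l,s,c=cv2.connectedComponentsWithStats(m)
P=[(s[i,4],c[i],ray('top',c[i],.07)) for i in range(1,n) if s[i,4]>50]
P.sort(key=lambda p:-p[2][1])
for p in P:print(p)
X=np.array([p[2][:2] for p in P]);d=X[0]-X[3];print(np.hypot(*d)/.144,np.diff(X,axis=0))
ctr=X.mean(0);by=d/np.hypot(*d);print('ctr',ctr,'by',by,'fit',[ctr+by*y for y in(.072,.024,-.024,-.072)])
o=get_obs();R=np.array(o['tcp_rot']);p=np.array(o['position'])
print('turn deg (about tool z)',np.degrees(np.arctan2(*(R.T@np.r_[-by,0])[[1,0]])))
for y in(.072,):
    print((R.T@(np.r_[ctr+by*y,.10]-p)))
# scene heights
im=cv2.imread('pics/scene0.png');h=cv2.cvtColor(im,cv2.COLOR_BGR2HSV)
m=cv2.inRange(h,(3,150,150),(18,255,255));m[:,:285]=0;m[:,370:]=0;m[:215]=0;m[260:]=0
n,l,s,c=cv2.connectedComponentsWithStats(m);print(s[1:].tolist())
E
```

```text
(np.int32(198), array([282.01515152, 249.75757576]), array([0.50672831, 0.0709785 , 0.07      ]))
(np.int32(196), array([301.66326531, 243.36734694]), array([0.52143139, 0.02539372, 0.07      ]))
(np.int32(196), array([321.31632653, 237.19387755]), array([ 0.53563947, -0.0202328 ,  0.07      ]))
(np.int32(200), array([340.86, 230.7 ]), array([ 0.55060532, -0.06563903,  0.07      ]))
0.9964622425918721 [[ 0.01470308 -0.04558477]
 [ 0.01420808 -0.04562652]
 [ 0.01496586 -0.04540623]]
ctr [0.52860112 0.0026251 ] by [-0.30578328  0.95210114] fit [array([0.50658473, 0.07117638]), array([0.52126232, 0.02547553]), array([ 0.53593992, -0.02022533]), array([ 0.55061752, -0.06592618])]
turn deg (about tool z) 6.762107715754615
[-0.52879717 -0.49030535  0.13866007]
[[349, 228, 14, 10, 104], [331, 230, 14, 10, 110], [295, 234, 14, 11, 116], [313, 234, 15, 10, 114]]
```

```bash
python3 -m jog '[-1,-0.529,-0.490,0,0.075, -1,-0.529,-0.490,0,0.075, -1,-0.529,-0.490,0,0.075, -1,-0.529,-0.490,0,0.075, -1,-0.529,-0.490,0,0.075, -1,-0.529,-0.490,0,0.075, -1,-0.529,-0.490,0,0.075, -1,-0.529,-0.490,0,0.075, -1,-0.529,-0.490,0,0.075, -1,-0.529,-0.490,0,0.075, -1,-0.529,-0.490,0,0.075, -1,-0.529,-0.490,0,0.075, -1,-0.529,-0.490,0,0.075, -1,-0.529,-0.490,0,0.075, -1,-0.529,-0.490,0,0.075, -1,-0.529,-0.490,0,0.075, -1,-0.529,-0.490,0,0.075, -1,-0.529,-0.490,0,0.075, -1,-0.529,-0.490,0,0.075, -1,-0.529,-0.490,0,0.075]'
cat > st.py <<'E'
from h import *
import sys
o=get_obs();R=np.array(o['tcp_rot']);p=np.array(o['position'])
print('clk',o['clock'],'p',np.round(p,4),'F',np.round(o['ft_force'],2),'w',round(o['gripper_width'],4)); print(np.round(R,3).tolist())
for i,k in enumerate([(.5066,.0712),(.5213,.0255),(.5359,-.0202),(.5506,-.0659)]):
    print(i+1,np.round(R.T@(np.r_[k,.07]-p),4))
E
python3 st.py
```

```text
clock: 1.97
position: [0.5061, 0.0711, 0.2385]
tcp_rot: [[0.308, -0.951, -0.001], [-0.951, -0.308, -0.001], [0.001, 0.001, -1.0]]
ft_force: [-0.0, -0.1, 0.2]
gripper_width: 0.0003
clk 1.9667 p [0.5061 0.0711 0.2385] F [-0.02 -0.14  0.25] w 0.0003
[[0.308, -0.951, -0.001], [-0.951, -0.308, -0.001], [0.001, 0.001, -1.0]]
1 [-1.000e-04 -7.000e-04  1.685e-01]
2 [ 0.0479 -0.0006  0.1686]
3 [ 0.0959 -0.0004  0.1686]
4 [ 0.1439 -0.0003  0.1686]
```

```bash
python3 -m jog '[-1,0,0,0.04,0, -1,0,0,0.08,0, -1,0,0,0.12,0, -1,0,0,0.145,0, -1,0,0,0.155,0, -1,0,0,0.160,0, -1,0,0,0.160,0, -1,0,0,0.160,0]'; python3 st.py
```

```text
clock: 2.63
position: [0.5079, 0.0703, 0.0805]
tcp_rot: [[0.305, -0.952, 0.003], [-0.952, -0.305, 0.0], [0.001, -0.003, -1.0]]
ft_force: [-0.1, -0.2, 0.3]
gripper_width: 0.0006
clk 2.6333 p [0.5079 0.0703 0.0805] F [-0.1  -0.2   0.32] w 0.0006
[[0.305, -0.952, 0.003], [-0.952, -0.305, 0.0], [0.001, -0.003, -1.0]]
1 [-0.0012  0.001   0.0105]
2 [0.0468 0.0009 0.0105]
3 [0.0947 0.0009 0.0105]
4 [0.1427 0.0009 0.0106]
```

```bash
python3 -m jog '[-1,0,0,0.002,0, -1,0,0,0.004,0,-1,0,0,0.004,0]'; python3 -m jog '[-1,0,0,0.002,0,-1,0,0,0.002,0]';python3 -m jog '[-1,0,0,0.001,0,-1,0,0,0.001,0]'
```

```text
clock: 2.88
position: [0.5072, 0.071, 0.0758]
tcp_rot: [[0.306, -0.952, 0.002], [-0.952, -0.306, 0.0], [0.001, -0.002, -1.0]]
ft_force: [0.0, -0.3, -0.7]
gripper_width: 0.0002
clock: 3.05
position: [0.5064, 0.0711, 0.0729]
tcp_rot: [[0.306, -0.952, 0.0], [-0.952, -0.306, 0.0], [0.0, -0.0, -1.0]]
ft_force: [-0.0, -0.1, -0.9]
gripper_width: 0.0004
clock: 3.22
position: [0.5062, 0.071, 0.0716]
tcp_rot: [[0.306, -0.952, -0.0], [-0.952, -0.306, -0.0], [-0.0, 0.0, -1.0]]
ft_force: [0.2, -0.2, -0.0]
gripper_width: 0.0005
```

```bash
for i in 1; do python3 -m jog '[-1,0,0,0.001,0,-1,0,0,0.001,0,-1,0,0,0.001,0]'; done; python3 -m jog '[-1,0,0,0.001,0,-1,0,0,0.001,0,-1,0,0,0.001,0]'
```

```text
clock: 3.47
position: [0.5062, 0.071, 0.0706]
tcp_rot: [[0.306, -0.952, -0.0], [-0.952, -0.306, -0.0], [-0.0, 0.0, -1.0]]
ft_force: [-0.1, 0.2, -1.2]
gripper_width: 0.0005
clock: 3.72
position: [0.5064, 0.071, 0.0699]
tcp_rot: [[0.306, -0.952, -0.0], [-0.952, -0.306, 0.0], [-0.0, -0.0, -1.0]]
ft_force: [-1.0, -0.4, 2.6]
gripper_width: 0.0003
```

```bash
python3 -m jog '[-1,0,0,0.001,0,-1,0,0,0.001,0,-1,0,0,0.001,0]'; python3 st.py
```

```text
clock: 3.97
position: [0.5064, 0.071, 0.0688]
tcp_rot: [[0.306, -0.952, 0.0], [-0.952, -0.306, 0.0], [0.0, -0.0, -1.0]]
ft_force: [-0.3, 0.3, 2.6]
gripper_width: 0.0
clk 3.9667 p [0.5064 0.071  0.0688] F [-0.3   0.35  2.59] w 0.0
[[0.306, -0.952, 0.0], [-0.952, -0.306, 0.0], [0.0, -0.0, -1.0]]
1 [-0.0002 -0.0002 -0.0012]
2 [ 0.0478 -0.0002 -0.0012]
3 [ 0.0958 -0.0001 -0.0012]
4 [ 0.1438 -0.0002 -0.0012]
```

Key 1 is up: it gives about 2.6 N at z ≈ 0.069. Next is key 2, at the same depth.

```bash
python3 -m jog '[-1,0,0,-0.015,0,-1,0,0,-0.015,0,-1,0.024,0,-0.015,0,-1,0.048,0,-0.015,0,-1,0.048,0,-0.015,0,-1,0.048,0,-0.008,0,-1,0.048,0,-0.004,0,-1,0.048,0,-0.002,0,-1,0.048,0,-0.001,0,-1,0.048,0,0,0,-1,0.048,0,0,0,-1,0.048,0,0,0,-1,0.048,0,0,0]'; python3 st.py
```

```text
clock: 5.05
position: [0.5209, 0.0257, 0.0688]
tcp_rot: [[0.306, -0.952, -0.0], [-0.952, -0.306, 0.0], [-0.0, 0.0, -1.0]]
ft_force: [-2.2, 0.8, 2.1]
gripper_width: 0.0002
clk 5.05 p [0.5209 0.0257 0.0688] F [-2.23  0.8   2.12] w 0.0002
[[0.306, -0.952, -0.0], [-0.952, -0.306, 0.0], [-0.0, 0.0, -1.0]]
1 [-0.0477 -0.0004 -0.0011]
2 [ 0.0003 -0.0004 -0.0012]
3 [ 0.0483 -0.0003 -0.0012]
4 [ 0.0963 -0.0003 -0.0012]
```

```bash
python3 -m jog '[-1,0,0,0.001,0,-1,0,0,0.001,0,-1,0,0,0.001,0]'; python3 -m jog '[-1,0,0,-0.015,0,-1,0,0,-0.015,0,-1,0,0,-0.015,0]'
```

```text
clock: 5.3
position: [0.5212, 0.0256, 0.0679]
tcp_rot: [[0.306, -0.952, 0.0], [-0.952, -0.306, 0.001], [-0.0, -0.001, -1.0]]
ft_force: [-1.9, 1.6, 2.9]
gripper_width: 0.0007
clock: 5.55
position: [0.5222, 0.0251, 0.0833]
tcp_rot: [[0.306, -0.952, 0.003], [-0.952, -0.306, -0.0], [0.001, -0.003, -1.0]]
ft_force: [-0.5, 0.1, -1.0]
gripper_width: 0.0004
```

Key 2 is up too, giving 2.1 to 2.9 N. Key 3 next.

```bash
python3 -m jog '[-1,0.024,0,0,0,-1,0.048,0,0,0,-1,0.048,0,0,0,-1,0.048,0,0.008,0,-1,0.048,0,0.012,0,-1,0.048,0,0.013,0,-1,0.048,0,0.014,0,-1,0.048,0,0.014,0,-1,0.048,0,0.014,0,-1,0.048,0,0.014,0]'; python3 st.py
```

```text
clock: 6.38
position: [0.5358, -0.0201, 0.0688]
tcp_rot: [[0.306, -0.952, 0.0], [-0.952, -0.306, 0.0], [0.0, -0.0, -1.0]]
ft_force: [-0.4, 0.4, 0.9]
gripper_width: 0.0003
clk 6.3833 p [ 0.5358 -0.0201  0.0688] F [-0.41  0.44  0.88] w 0.0003
[[0.306, -0.952, 0.0], [-0.952, -0.306, 0.0], [0.0, -0.0, -1.0]]
1 [-0.0958 -0.0002 -0.0012]
2 [-0.0478 -0.0002 -0.0012]
3 [ 0.0001 -0.     -0.0012]
4 [ 0.0482 -0.     -0.0011]
```

```bash
python3 -m jog '[-1,0,0,0.001,0,-1,0,0,0.001,0,-1,0,0,0.001,0]'|grep -E 'pos|force';python3 -m jog '[-1,0,0,0.001,0,-1,0,0,0.001,0,-1,0,0,0.001,0]'|grep -E 'pos|force'; python3 -m jog '[-1,0,0,0.001,0,-1,0,0,0.001,0,-1,0,0,0.001,0]'|grep -E 'pos|force'
```

```text
position: [0.5358, -0.0204, 0.0678]
ft_force: [-0.1, 0.0, -0.7]
position: [0.5357, -0.0205, 0.0666]
ft_force: [0.1, -0.7, -0.2]
position: [0.5356, -0.0205, 0.0656]
ft_force: [-0.6, -0.6, -0.4]
```

```bash
python3 -m jog '[-1,0,0,0.0005,0,-1,0,0,0.0005,0,-1,0,0,0.0005,0]'|grep -E 'pos|force';python3 -m jog '[-1,0,0,0.0005,0,-1,0,0,0.0005,0,-1,0,0,0.0005,0]'|grep -E 'pos|force'
```

```text
position: [0.5357, -0.0205, 0.0652]
ft_force: [-0.0, -0.0, -0.5]
position: [0.5357, -0.0204, 0.0647]
ft_force: [0.6, 0.9, 0.1]
```

```bash
python3 -m jog '[-1,0,0,0.0005,0,-1,0,0,0.0005,0,-1,0,0,0.0005,0]'|grep -E 'pos|force'
```

```text
position: [0.5358, -0.0204, 0.0645]
ft_force: [-1.9, 0.3, 2.8]
```

```bash
python3 -m jog '[-1,0,0,0,0,-1,0,0,0,0]'|grep -E 'pos|force';python3 -m jog '[-1,0,0,0.0003,0,-1,0,0,0.0003,0]'|grep -E 'pos|force'
```

```text
position: [0.5358, -0.0204, 0.0644]
ft_force: [-1.0, -0.7, 3.8]
position: [0.5358, -0.0204, 0.0641]
ft_force: [-2.2, 0.5, 4.5]
```

Key 3 is the latched one: no contact until z ≈ 0.0645, then it holds at 3 to 4.5 N. Now up and over to key 4, stopping at z ≈ 0.0685.

```bash
python3 -m jog '[-1,0,0,-0.019,0,-1,0,0,-0.019,0,-1,0,0,-0.019,0,-1,0.024,0,-0.019,0,-1,0.048,0,-0.019,0,-1,0.048,0,-0.019,0,-1,0.048,0,-0.010,0,-1,0.048,0,-0.007,0,-1,0.048,0,-0.006,0,-1,0.048,0,-0.005,0,-1,0.048,0,-0.005,0,-1,0.048,0,-0.005,0]'; python3 st.py
```

```text
clock: 9.22
position: [0.5497, -0.0656, 0.0688]
tcp_rot: [[0.307, -0.952, -0.001], [-0.952, -0.307, 0.0], [-0.001, 0.001, -1.0]]
ft_force: [-1.1, 0.5, 2.9]
gripper_width: 0.0002
clk 9.2167 p [ 0.5497 -0.0656  0.0688] F [-1.14  0.52  2.86] w 0.0002
[[0.307, -0.952, -0.001], [-0.952, -0.307, 0.0], [-0.001, 0.001, -1.0]]
1 [-0.1434 -0.0009 -0.0011]
2 [-0.0954 -0.0008 -0.0012]
3 [-0.0474 -0.0007 -0.0012]
4 [ 0.0006 -0.0007 -0.0012]
```

```bash
python3 -m jog '[-1,0,0,0.0005,0,-1,0,0,0.0005,0]'|grep -E 'pos|force'; python3 -m jog '[-1,0,0,-0.016,0,-1,0,0,-0.016,0,-1,0,0,-0.016,0,-1,-0.024,0,-0.016,0,-1,-0.048,0,-0.016,0,-1,-0.048,0,-0.016,0,-1,-0.048,0,-0.005,0,-1,-0.048,0,0.002,0,-1,-0.048,0,0.002,0,-1,-0.048,0,0.002,0]'; python3 st.py
```

```text
position: [0.55, -0.0656, 0.0684]
ft_force: [-2.6, 1.6, 2.5]
clock: 10.22
position: [0.5354, -0.021, 0.0654]
tcp_rot: [[0.305, -0.952, -0.002], [-0.952, -0.305, -0.0], [-0.0, 0.002, -1.0]]
ft_force: [-0.5, -0.6, 0.5]
gripper_width: 0.0009
clk 10.2167 p [ 0.5354 -0.021   0.0654] F [-0.48 -0.6   0.52] w 0.0009
[[0.305, -0.952, -0.002], [-0.952, -0.305, -0.0], [-0.0, 0.002, -1.0]]
1 [-0.0966 -0.0008 -0.0046]
2 [-0.0486 -0.0008 -0.0046]
3 [-0.0006 -0.0008 -0.0046]
4 [ 0.0474 -0.0008 -0.0047]
```

```bash
python3 -m jog '[-1,0,0,0.002,0,-1,0,0,0.003,0,-1,0,0,0.004,0,-1,0,0,0.005,0,-1,0,0,0.005,0,-1,0,0,0.005,0]'|grep -E 'pos|force'; python3 -m jog '[-1,0,0,0.001,0,-1,0,0,0.002,0,-1,0,0,0.002,0]'|grep -E 'pos|force'
```

```text
position: [0.5359, -0.0211, 0.0621]
ft_force: [-2.1, -1.4, 6.2]
position: [0.5359, -0.0211, 0.0602]
ft_force: [-3.1, -0.6, 6.6]
```

```bash
python3 -m jog '[-1,0,0,0.001,0,-1,0,0,0.002,0,-1,0,0,0.002,0]'|grep -E 'pos|force';  python3 -m jog '[-1,0,0,0.001,0,-1,0,0,0.001,0]'|grep -E 'pos|force'
```

```text
position: [0.5359, -0.0211, 0.0584]
ft_force: [-2.7, -1.1, 6.6]
position: [0.536, -0.0211, 0.0584]
ft_force: [-5.8, -1.0, 14.0]
```

At the bottom: the force jumps to 14 N at z = 0.0584. Releasing.

```bash
python3 -m jog '[-1,0,0,-0.02,0,-1,0,0,-0.05,0,-1,0,0,-0.09,0,-1,0,0,-0.13,0,-1,0,0,-0.17,0,-1,0,0,-0.20,0,-1,0,0,-0.20,0,-1,0,0,-0.20,0]'|grep -E 'pos|force'
python3 - <<'E'
from h import *
for n in("scene","top"):
    a=viewer.get_image(n); cv2.imwrite(f"pics/{n}1.png",a)
a=cv2.imread('pics/scene1.png')[190:310,240:420]
cv2.imwrite('pics/scenec1.png',cv2.resize(a,None,fx=4.4,fy=4.4,interpolation=cv2.INTER_CUBIC))
E
```

```text
position: [0.5374, -0.0208, 0.2593]
ft_force: [-0.0, -0.2, -1.0]
```

View pics/scenec1.png

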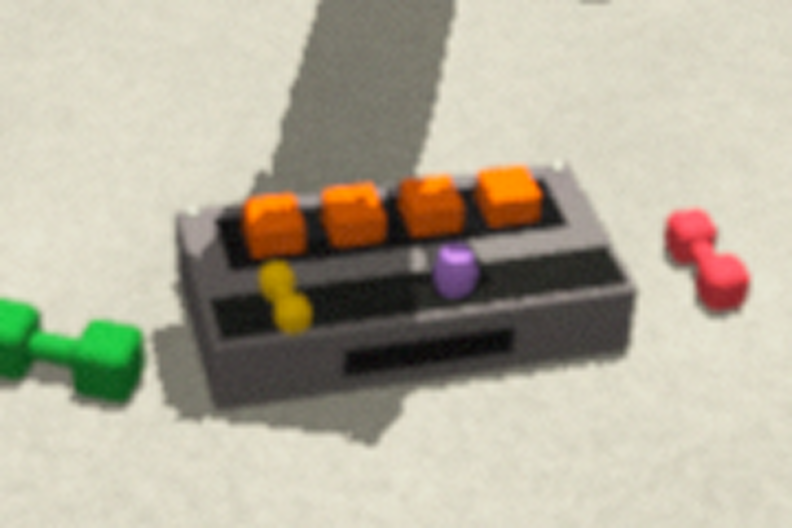

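View pics/scene1.png

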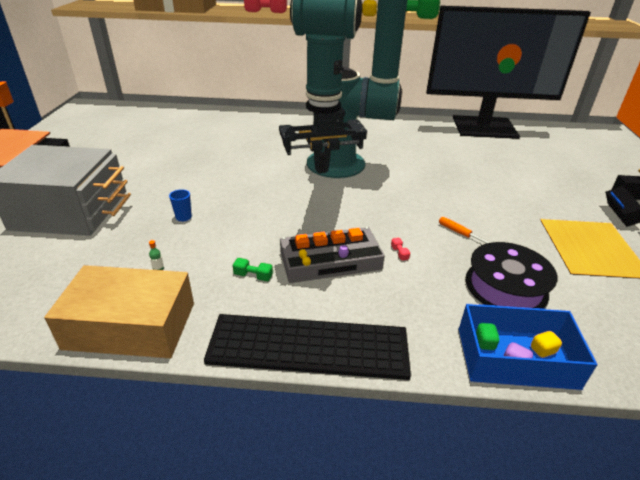

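Key 3, in the crop at about (353,215), now stands as tall as its neighbours: its top edge moved up from about 193 to 184 px. The keys are in line, the prints and tools sit where they were, and the arm is clear at z ≈ 0.26. Handing in.

```bash
python3 -c "
from station import sign_off;print(sign_off())"
```

```text
the job is handed in; nothing more can be done
None
```

Key 3 was the latched one. I pressed it to the bottom and let it go, and the last picture shows all four keys up. The job is handed in after about 13 s on the robot's clock; sign-off reports no verdict.

- **Taps:** I tapped the keys with the shut fingers from left to right. Keys 1, 2 and 4 met the finger at the raised height, about 70 mm, with about 2–3 N, and I pushed them down no more than about 2 mm. Key 3 gave no contact until about 64.5 mm and then held against up to 4.5 N without letting go.
- **Press:** Key 3 gave way at about 6–7 N and stopped hard at 58.4 mm with 14 N. I then raised the arm clear to about 260 mm.
- **Last checks:** In the final scene picture key 3 stands level with its neighbours, and the prints and tools look unmoved. I judged this by eye in one camera view and did not measure the key heights or object positions again. The tool touches nothing. The wrist force reading wandered by about 1 N in free air, so the single tap forces are only approximate.

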